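# Show the cathode for inspection

### The job

See which plug, blue or yellow, sits in the jack on the black (minus) plate of the terminal box: the electrode with the grip of that colour was the cathode. Draw that electrode out of the wooden rack, tilt it to about 45 degrees with its rod end down, and hold it still in the gripper with the rod's tip about 10 cm above the middle of the white card. Finish while still holding it there; leave the other electrodes in the rack and do not disturb the bottle or the cup.

Things in the scene. Friction and masses are not known exactly. Their poses are not given: they have to be found in the camera images.
- rack: Fixed wooden block 80 x 240 x 70 mm (x, y, z) with three round holes in a row along its y at y = -80, 0, +80 mm, each 13 mm wide, open at the top and 60 mm deep (hole floor 10 mm above the bench). Origin: centre of its underside, on the bench; top at 70 mm.
- electrode_blue: Electrode: round dark rod, 10 mm diameter, 97 mm long, with a square blue grip on top, 24 x 24 mm, spanning z = 95 to 140 mm, and a brass stud (8 mm wide, 12 mm tall) above; about 60 g. Origin: the rod's free tip (lower end); z runs up the rod, x and y square to the grip's faces. Starts upright in any of the rack's holes, tip 10 mm above the bench, 1.5 mm of play.
- electrode_yellow: Electrode: round dark rod, 10 mm diameter, 97 mm long, with a square yellow grip on top, 24 x 24 mm, spanning z = 95 to 140 mm, and a brass stud (8 mm wide, 12 mm tall) above; about 60 g. Origin: the rod's free tip (lower end); z runs up the rod, x and y square to the grip's faces. Starts upright in any of the rack's holes, tip 10 mm above the bench, 1.5 mm of play.
- electrode_white: Electrode: round dark rod, 10 mm diameter, 97 mm long, with a square white grip on top, 24 x 24 mm, spanning z = 95 to 140 mm, and a brass stud (8 mm wide, 12 mm tall) above; about 60 g. Origin: the rod's free tip (lower end); z runs up the rod, x and y square to the grip's faces. Starts upright in any of the rack's holes, tip 10 mm above the bench, 1.5 mm of play. A spare.
- terminal_box: Fixed white box 90 x 140 x 45 mm. Two square-ish plates (60 x 56 mm) cover its top: a black one (minus) at its -y end, a red one (plus) at its +y end. Origin: centre of its underside.
- minus_jack (a point): Centre of the black (minus) plate on the terminal box's top, 45 mm above the bench, where a plug stands.
- plus_jack (a point): Centre of the red (plus) plate on the terminal box's top, 60 mm from the minus jack, where the other plug stands.
- plug_blue: Blue round plug fixed upright on the terminal box in one of the two jacks, 24 mm in diameter, 42 mm tall. Origin: centre of its underside, at its jack's centre. Fixed: not to be moved.
- plug_yellow: Yellow round plug in the other jack, otherwise the same as the blue one.
- card: White card lying fixed on the grey bench, 160 x 200 mm, 2 mm thick. Origin: its middle, on the underside.
- bottle: Bystander: loose clear bottle with a terracotta cap, 72 mm in diameter, 160 mm tall. Origin: centre of its underside.
- cup: Bystander: loose white plastic cup, 72 mm wide at the rim, 90 mm tall. Origin: centre of its underside.
Things that resemble listed ones, but are neither listed nor needed, are in the scene too. Several things have the shape of the electrode_white; the one meant has the colours described above. Several things have the shape of the electrode_yellow; the one meant has the colours described above.

How it is judged:
By the outcome, as a careful person would: the job done as asked, in the order asked, and still so for the second after the job is handed in, while the arm keeps its last pose, push and grip.
It also fails if it takes over 42 s, if anything falls off the work surface, if the arm or the gripper's body presses on something with over 40 N, if the wrist force passes 120 N, or if a joint passes its speed limit or range.

### The arm

A 7-joint arm with a two-finger parallel gripper is mounted at the origin on the work surface. World frame = base frame: x ahead of the robot, y to its left, z up, the work surface at z = 0. Lengths are in m, angles in degrees, forces in N, time in s.
With the tool pointing down it reaches from about 0.35 to 0.775 m from the base axis. Payload 3.1 kg.
Tool frame: the origin (TCP) lies on the centre line of the jaws, within the pads' length; the fingertips stand 17 mm ahead of it and the grasp point (between the pads) lies 2 mm behind it (robot.tip_reach is the distance from the TCP to the fingertips, in m); z points along the fingers, y is the line along which they close (so a half turn about z gives the same grasp; the last joint's range is limited). The gripper opens to 85 mm and grips with 20 to 120 N. Pads are 22 mm wide; open, the fingers measure 114 mm over their backs; the gripper's body (76 mm by 85 mm) begins 54 mm behind the grasp point. The pads swing forward as they close: fully open they stand 13 mm farther back than shut.
Start: joints at [-72.004, 17.813, 0.802, 86.603, -0.252, 75.585, -1.558], TCP at [0.192, 0.516, 0.248] pointing down, gripper open.
Joint ranges: [-154.91, 154.91], [-16.99, 109.72], [-72.82, 74.43], [7.12, 147.25], [-82.49, 262.49], [11.32, 116.49], [-174.64, 174.64]. Speed limits (degrees/s): [159.86, 159.86, 180, 180, 180, 180, 180].

### API

Orientations are given as [roll, pitch, yaw] about the fixed x, y, z axes, in that order (R = Rz(yaw) Ry(pitch) Rx(roll)).
In Python, from station import robot, fingers, vision, workorder, recognise gives the robot as it stands. Calls block until the motion is done:
- robot.move_to(position, orientation): joint-space move of the TCP to a pose.
- robot.line_to(position, orientation=None, velocity=0.15, f_stop=None): straight line of the TCP; orientation=None keeps the orientation; velocity is the mean speed in m/s. With f_stop (N) it stops when the force on the tool has changed by that much, and returns True; else False.
- robot.move_j(angles): joint-space move.
- fingers.gripper_to(opening, force=None): opening from 0.0 (shut) to 1.0 (fully open); force is the grip in N (None keeps the last); returns when the fingers have stopped.
- robot.pause(seconds).
- robot.inverse_kinematics(position, orientation): joint angles nearest the present ones, or None.
- vision.grab_frame(name): name is "side" or "top"; returns the picture (420x560x3 uint8, red, green, blue); there is no depth.
- vision.calibration(name): a dict with "mtx" (3x3 intrinsics, pixels), "extrinsics" (4x4, takes a point from world to camera coordinates). Camera axes: x right, y up, looking along -z (the intrinsics and any distortion apply to the point x, -y, -z); pixel columns grow to the right and rows downward; lengths in m; the calibration is good to about 2 mm. A picture is of the moment at which its call begins. calibration takes no time and is no camera call.
A pose or a line that the arm cannot do raises robot.PlanningError and nothing moves.
- workorder.close_job(): hands the job in; it is judged then, once.
Trained networks look in the newest picture that a camera, given by its name, has taken for a name from the list of things; names that differ only in an ending like _2 or _b are one class to them, and where a whole thing is asked for, a point or a joint stands for the part that bears it (a point fixed in the world has none). Each returns a list of dicts, best first, with "p" (0 to 1); they miss things now and then, are a little off and sometimes report something else, mostly with a low value. They report only what shows in the picture. A call takes as long as a camera call. They do not tell look-alikes from the thing itself.
- recognise(label, camera): "rect" ([centre column, centre row, width, height] in pixels, round what is visible of it).
Readings, each from a call of its own:
- robot.current_time_s(): time.
- robot.current_joint_positions(): joint angles.
- robot.current_dq(): joint speeds.
- robot.current_joint_torque(): joint torques, N m.
- robot.current_tool_pos(): TCP position.
- robot.current_eef_rot(): TCP orientation.
- robot.current_contact_force(): force on the tool from outside, world axes, zero at the start.
- robot.current_torque(): the same for the moment, N m.
- robot.current_finger_gap(): opening from 0.0 (shut) to 1.0 (fully open).
- robot.current_gripper_force(): force on a finger pad.
Only numpy, scipy, OpenCV 4.12 (cv2) and the standard library are available. Lean on these libraries where they do the work, as an engineer would, in place of code of your own. Each camera call takes 0.05 s, during which the arm holds its last target. There are 200 camera calls.

## Working session

There is one attempt and no reset: what is moved stays moved. The work goes in short steps, each a Python script; the robot and the scene stay as the last script left them, time stands still between calls to the robot, and variables do not carry over. Pictures are saved under pics/ and viewed, at most 10 in all, crops included, and the job is handed in when it is done.

```bash
mkdir -p pics; ls
python3 - <<'E'
from station import robot, fingers, vision, workorder, recognise
import cv2
for c in("side","top"):
    cv2.imwrite(f"pics/{c}0.png",cv2.cvtColor(vision.grab_frame(c),cv2.COLOR_RGB2BGR))
    print(c,vision.calibration(c))
    for l in["rack","electrode_blue","electrode_yellow","electrode_white","terminal_box","plug_blue","plug_yellow","card","bottle","cup"]:
        print(l,[(r['p'],r['rect']) for r in recognise(l,c)][:4])
E
```

```text
pics
side {'mtx': array([[385.80068826,   0.        , 282.12372539],
       [  0.        , 385.80068826, 206.6753437 ],
       [  0.        ,   0.        ,   1.        ]]), 'extrinsics': array([[-0.94192831, -0.33525966, -0.01928803,  0.56595078],
       [ 0.22353367, -0.66881992,  0.70902229, -0.23931458],
       [-0.25060679,  0.66353664,  0.70492224, -0.67313633],
       [ 0.        ,  0.        ,  0.        ,  1.        ]])}
rack [(0.9, [289.2, 293.6, 85.8, 136.9])]
electrode_blue []
electrode_yellow [(0.88, [292.7, 262.3, 19.2, 36.2]), (0.73, [245.7, 242.8, 17.8, 54.5]), (0.29, [272.4, 298.5, 18.9, 36.0])]
electrode_white [(0.7, [335.2, 322.0, 20.7, 49.8]), (0.63, [273.6, 298.4, 19.9, 40.6]), (0.5, [173.2, 318.0, 89.7, 89.6])]
terminal_box [(0.57, [170.7, 318.1, 89.4, 91.1])]
plug_blue [(0.88, [158.7, 319.6, 20.0, 20.9])]
plug_yellow [(0.71, [180.2, 289.6, 12.4, 25.1])]
card [(0.72, [334.2, 186.5, 64.9, 54.0])]
bottle [(0.67, [212.2, 210.8, 44.5, 72.0]), (0.4, [288.7, 293.1, 86.2, 135.7])]
cup [(0.73, [346.1, 120.4, 26.0, 36.2])]
top {'mtx': array([[468.30049191,   0.        , 2
[... 330 characters left out ...]
    ,  0.        ,  0.        ,  1.        ]])}
rack [(0.71, [202.6, 241.8, 105.9, 38.8]), (0.49, [140.8, 166.8, 13.3, 9.5])]
electrode_blue [(0.42, [230.4, 244.8, 15.4, 11.5])]
electrode_yellow [(0.5, [216.8, 201.9, 14.5, 9.4]), (0.22, [244.5, 160.2, 28.2, 32.7])]
electrode_white [(0.68, [161.4, 240.7, 20.8, 14.7]), (0.49, [166.4, 283.9, 16.8, 10.8])]
terminal_box [(0.92, [156.4, 169.8, 64.1, 46.4])]
plug_blue []
plug_yellow [(0.41, [165.9, 170.0, 14.1, 10.2])]
card [(0.89, [339.1, 242.0, 88.4, 72.4]), (0.74, [231.2, 245.4, 16.4, 14.9]), (0.52, [139.9, 167.2, 15.0, 8.4])]
bottle [(0.62, [244.9, 160.6, 28.8, 35.7]), (0.23, [430.1, 237.3, 45.1, 26.3])]
cup [(0.75, [431.1, 237.2, 39.5, 32.7])]
```

View pics/side0.png

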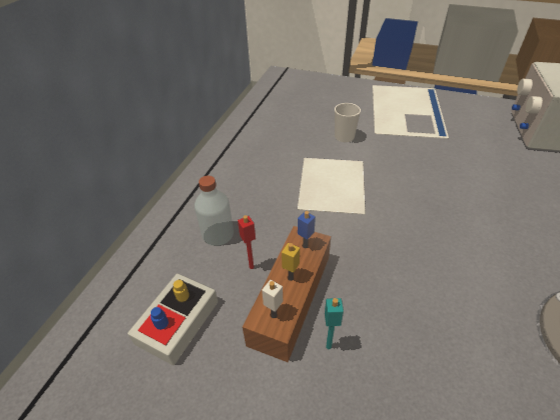

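View pics/top0.png

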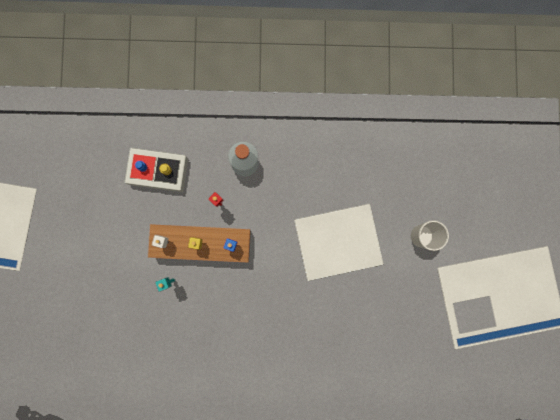

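The yellow plug sits on the black plate (top image: plug at (166,170), black plate at (168,170)), so I want the yellow electrode. It stands in the middle hole, at (195,243) in the top view and (291,257) in the side view. The cup is near (431,237) and the card near (339,242), both in the top view.

```bash
cat > h.py <<'E'
import numpy as np, cv2
from station import robot, fingers, vision, workorder, recognise
F=np.diag([1,-1,-1.])
def P(c):
    k=vision.calibration(c); return k["mtx"]@F@k["extrinsics"][:3]
def proj(c,X):
    q=P(c)@np.r_[X,1]; return q[:2]/q[2]
def onz(c,uv,z):
    M=P(c); H=np.c_[M[:,0],M[:,1],M[:,2]*z+M[:,3]]; q=np.linalg.solve(H,[*uv,1]); return q[:2]/q[2]
def tri(a,b):
    X=cv2.triangulatePoints(P("side"),P("top"),np.float64(a),np.float64(b)).ravel(); return X[:3]/X[3]
E
python3 - <<'E'
from h import *
np.set_printoptions(precision=4,suppress=True)
s=cv2.imread("pics/side0.png");t=cv2.imread("pics/top0.png")
A=cv2.resize(s[225:295,255:325],(560,560),interpolation=cv2.INTER_CUBIC)
cv2.imwrite("pics/sc.png",A)
B=cv2.resize(t[215:275,140:260],None,fx=6.6,fy=6.6,interpolation=cv2.INTER_CUBIC);cv2.imwrite("pics/tc.png",B)
print("plug yellow",tri((180,283),(166,169)))
print("elec stud",tri((291,247),(195.5,243)))
# card
g=cv2.cvtColor(t,cv2.COLOR_BGR2GRAY)
m=((g>185)*255).astype(np.uint8)
for c in cv2.findContours(m,0,2)[0]:
    if cv2.contourArea(c)>800:
        r=cv2.minAreaRect(c); b=cv2.boxPoints(r)
        print(r, onz("top",r[0],.002), [onz("top",p,.002) for p in b])
# rack
hsv=cv2.cvtColor(t,cv2.COLOR_BGR2HSV)
m=cv2.inRange(hsv,(3,100,60),(16,255,220));m=cv2.morphologyEx(m,3,np.ones((9,9)))
c=max(cv2.findContours(m,0,2)[0],key=cv2.contourArea)
b=cv2.boxPoints(cv2.minAreaRect(c));print("rack",b,[onz("top",p,.07) for p in b])
m=cv2.inRange(hsv,(20,120,80),(33,255,255))
for c in cv2.findContours(m,0,2)[0]:
    if cv2.contourArea(c)>30: print("yel",cv2.minAreaRect(c))
print("cup",onz("top",(431,237),.09),"bottle",onz("top",(243,152),.16))
E
```

```text
plug yellow [0.7261 0.1737 0.082 ]
elec stud [0.549  0.088  0.1523]
((501.19232177734375, 296.9615478515625), (82.7610092163086, 112.962890625), 78.69007110595703) [ 0.4189 -0.6796] [array([ 0.4926, -0.515 ]), array([ 0.5533, -0.8081]), array([ 0.3453, -0.8439]), array([ 0.2876, -0.554 ])]
((338.5464172363281, 241.65216064453125), (62.2639274597168, 76.97797393798828), 77.79953002929688) [ 0.5557 -0.2577] [array([ 0.6116, -0.1432]), array([ 0.6567, -0.3385]), array([ 0.5   , -0.3722]), array([ 0.4565, -0.1784])]
((10.95945930480957, 226.7432403564453), (36.00337219238281, 83.35028076171875), 9.462323188781738) [0.5826 0.5739] [array([0.4862, 0.6293]), array([0.6941, 0.6075]), array([0.6805, 0.5177]), array([0.4724, 0.5408])]
((154.55999755859375, 168.57998657226562), (55.295753479003906, 34.648231506347656), 8.130102157592773) [0.7372 0.2187] [array([0.7016, 0.2935]), array([0.7909, 0.2843]), array([0.7731, 0.1433]), array([0.6838, 0.1533])]
rack [[147.7351 257.1659]
 [149.4426 223.8689]
 [249.922  229.0216]
 [248.2144 262.3187]] [array([0.5125, 0.2122]), array([0.5923, 0.2108]), array([ 0.5832, -0.031 ]), array([ 0.503 , -0.0282])]
yel ((194.83782958984375, 242.9729766845703), (13.1519193649292, 11.179131507873535), 9.462321281433105)
yel ((164.75, 168.75), (12.020814895629883, 9.899494171142578), 45.0)
cup [ 0.5694 -0.4665] bottle [ 0.7541 -0.0147]
```

View pics/sc.png

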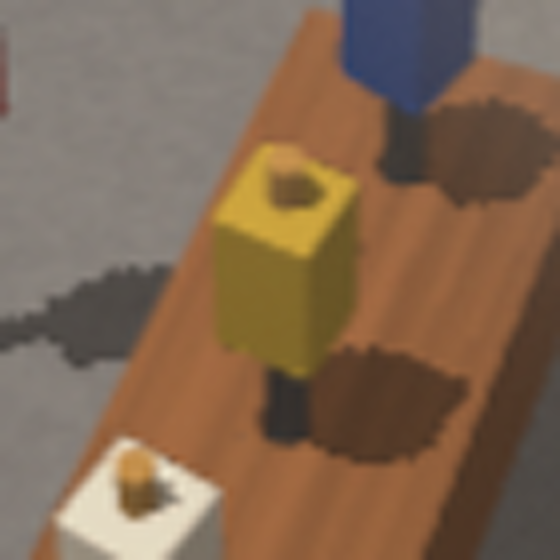

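View pics/tc.png

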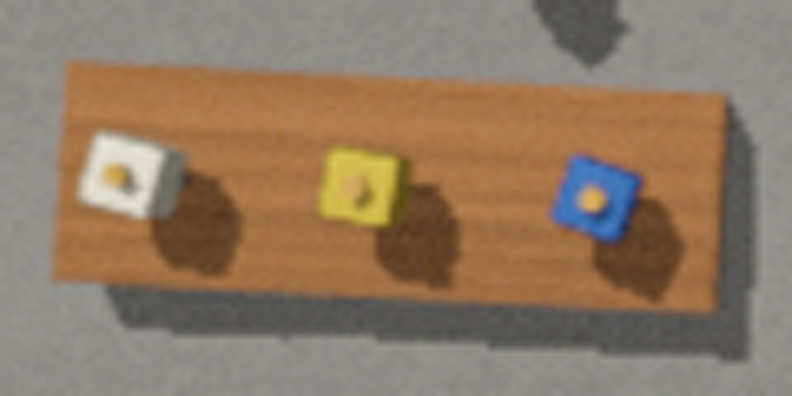

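The crops show the yellow grip's top-face corners clearly. In side-crop pixels they are (270,143), (358,183), (305,256) and (213,213), and the stud is near the centre. I'll compute the pose and yaw from these, then plan.

```bash
cat >> h.py <<'E'
from scipy.spatial.transform import Rotation as Ro
def eul(z,y):
    z=np.array(z,float)/np.linalg.norm(z); y=np.array(y,float); y-=z*(y@z); y/=np.linalg.norm(y)
    return list(Ro.from_matrix(np.c_[np.cross(y,z),y,z]).as_euler("xyz",degrees=True))
E
python3 - <<'E'
from h import *
np.set_printoptions(precision=4,suppress=True)
sc=np.array([(270,143),(358,183),(305,256),(213,213)])/8-.4375+[255,225]
tc=np.array([(336,150),(318,213),(390,227),(408,158)])/6.6-.42+[140,215] 
C=np.array([onz("side",p,.15) for p in sc]);D=np.array([onz("top",p,.15) for p in tc])
for Q in(C,D):
    e=np.roll(Q,-1,0)-Q; print(Q.mean(0),np.linalg.norm(e,axis=1),np.degrees(np.arctan2(e[:,1],e[:,0]))%90)
print("top face 3D",tri(sc.mean(0),tc.mean(0)))
tip=np.array([.556,-.258,.102])
print(robot.current_joint_positions(),robot.current_time_s())
c=D.mean(0)
for a in range(-20,181,10):
    o=eul([0,0,-1],[np.cos(np.radians(a)),np.sin(np.radians(a)),0])
    q=robot.inverse_kinematics([c[0],c[1],.126],o)
    if a%30==0: print("grasp",a,None if q is None else np.round(q,0))
for A in range(-180,180,15):
    r=np.radians(A);z=np.array([np.cos(r),np.sin(r),-1])/2**.5
    for s in(0,90,180,270):
        h=np.array([-np.sin(r),np.cos(r),0]);n=np.cross(z,h)
        y=h*np.cos(np.radians(s))+n*np.sin(np.radians(s))
        q=robot.inverse_kinematics(list(tip-z*.116),eul(z,y))
        if q is not None: print(A,s,np.round(q,0))
E
```

```text
[0.5505 0.0918] [0.0215 0.0222 0.0221 0.0223] [78.2116 78.5027 78.2665 76.7489]
[0.5482 0.0901] [0.0221 0.0248 0.024  0.0245] [75.5841 79.731  76.8053 84.4074]
top face 3D [0.5492 0.0906 0.1488]
[-72.0042  17.8137   0.8018  86.6034  -0.2534  75.5842  -1.5588] 1.1
grasp 0 [-38.  27.  37.  97. -18.  62.   4.]
grasp 30 [-35.  26.  33.  97. -16.  61.  33.]
grasp 60 [-32.  26.  29.  97. -14.  61.  61.]
grasp 90 [-28.  25.  23.  97. -11.  61.  88.]
grasp 120 [-24.  25.  18.  96.  -8.  60. 116.]
grasp 150 [-21.  24.  13.  96.  -6.  60. 144.]
grasp 180 [-18.  24.   9.  96.  -4.  60. 172.]
-135 0 [-18.  61.  51.  51.  -2. 102. -23.]
-135 90 [ -21.   65.   64.   52.  -12.  103. -107.]
-135 180 [ -8.  55.  21.  51.  19. 105. 144.]
-135 270 [-12.  56.  31.  51.  12. 103.  58.]
-120 0 [-28.  52.  49.  69.   6.  87. -18.]
-120 90 [ -33.   59.   64.   69.   -6.   87. -100.]
-120 180 [-12.  45.  16.  68.  28.  92. 147.]
-120 270 [-18.  47.  28.  68.  20.  89.  62.]
-105 0 [-36.  44.  49.  84.  13.  72. -14.]
-105 90 [ -31.   41.   39.   84.   21.   74. -110.]
-105 180 [-14.  36.  12.  83.  36.  80. 
[... 1609 characters left out ...]
 64.   95.  -75.  102. -133.]
45 90 [ 47.  30.  11.  93. -51.  77. 124.]
45 180 [ 15.  45.  64.  95. -75. 102.  47.]
45 270 [ 15.  45.  64.  95. -75. 102. -43.]
60 0 [  19.   54.   64.   80.  -75.  113. -127.]
60 90 [ 52.  39.   1.  78. -41.  86. 125.]
60 180 [ 19.  54.  64.  80. -75. 113.  53.]
60 270 [ 19.  54.  64.  80. -75. 113. -37.]
75 0 [  29.   53.   43.   63.  -61.  112. -129.]
75 90 [ 54.  48. -10.  62. -30.  96. 125.]
75 180 [ 29.  53.  43.  63. -61. 112.  51.]
75 270 [ 29.  53.  43.  63. -61. 112. -39.]
90 0 [  38.   58.   22.   44.  -47.  116. -131.]
90 90 [ 52.  58. -20.  43. -18. 109. 125.]
90 180 [ 38.  58.  22.  44. -47. 116.  49.]
90 270 [ 38.  58.  22.  44. -47. 116. -41.]
```

Run:
```python
from h import *
np.set_printoptions(precision=4,suppress=True)
a=np.radians(-12); o=eul([0,0,-1],[np.cos(a),np.sin(a),0])
x,y=.549,.0907
fingers.gripper_to(.6,60)
robot.move_to([x,y,.24],o)
print(robot.current_tool_pos(),robot.current_joint_positions())
print("stop",robot.line_to([x,y,.126],o,.12,f_stop=6))
fingers.gripper_to(0,60)
print(robot.current_finger_gap(),robot.current_gripper_force(),robot.current_contact_force())
print(robot.line_to([x,y,.20],o,.1,f_stop=15)); print(robot.current_contact_force())
print(robot.line_to([x,y,.336],o,.15)); print(robot.current_finger_gap(),robot.current_contact_force(),robot.current_joint_positions(),robot.current_time_s())
p=[cv2.cvtColor(vision.grab_frame(c),cv2.COLOR_RGB2BGR) for c in("side","top")]
cv2.imwrite("pics/lift.png",np.hstack([cv2.resize(i,(400,300)) for i in p]))
A=-90;tip=np.array([.556,-.258,.102])
z=np.array([0,-1,-1])/2**.5
for d in(.1,0): print(robot.inverse_kinematics(list(tip+[0,0,d]-z*.116),eul(z,[1,0,0])))
```

```text
[0.5487 0.0929 0.2397] [-40.2024  21.7383  39.7665  87.5112 -14.207   75.9119 -10.7514]
stop False
0.2717071054031097 58.604607582092285 [-0.9224  0.2425  4.413 ]
False
[ 0.3742  1.1765 -0.5007]
False
0.27238766911852025 [ 0.342  -0.2755 -0.8202] [-39.9647  19.6208  40.9474  76.7645 -12.6982  88.3393 -12.3091] 6.9333
[-42.7411  27.0047  47.8528  92.2859  27.116   69.6879  -8.1953]
[-42.2753  34.4739  47.8151  98.9828  23.8715  58.5761 -12.9769]
```

View pics/lift.png

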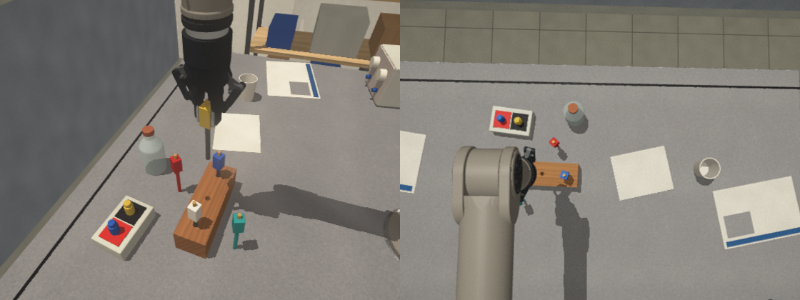

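The yellow electrode is held upright with the grip at (206,113) in the left half. The middle hole is empty and the white and blue electrodes are still in the rack. Next I carry it to the card and tilt it.

Run:
```python
from h import *
np.set_printoptions(precision=4,suppress=True)
tip=np.array([.556,-.258,.102]); z=np.array([0,-1,-1])/2**.5; o=eul(z,[1,0,0])
robot.line_to(list(tip+[0,0,.13]-z*.116),o,.12)
robot.line_to(list(tip-z*.116),o,.1)
robot.pause(1)
R=Ro.from_euler("xyz",robot.current_eef_rot(),degrees=True).as_matrix(); p=np.array(robot.current_tool_pos())
print(p,R[:,2],"tip",p+R[:,2]*.116,robot.current_finger_gap(),robot.current_contact_force(),robot.current_time_s())
im=[cv2.cvtColor(vision.grab_frame(c),cv2.COLOR_RGB2BGR) for c in("side","top")]
for c,i in zip(("side","top"),im): cv2.imwrite(f"pics/f_{c}.png",i); print(c,"tip",proj(c,tip),"grip",proj(c,tip-z*.095),"card",proj(c,[.556,-.258,.002]))
r=[cv2.resize(i[int(v)-60:int(v)+60,int(u)-80:int(u)+80],(400,300),interpolation=cv2.INTER_CUBIC) for i,(u,v) in zip(im,(proj("side",tip),proj("top",tip)))]
cv2.imwrite("pics/fc.png",np.vstack([np.hstack([cv2.resize(i,(400,300)) for i in im]),np.hstack(r)]))
```

```text
[ 0.556 -0.176  0.184] [ 0.     -0.7071 -0.7071] tip [ 0.556 -0.258  0.102] 0.2744808437738693 [-1.0649 -0.1525 -0.3355] 11.8667
side tip [335.764  151.7328] grip [330.5708 144.3013] card [332.6721 183.524 ]
top tip [345.5802 241.4683] grip [320.8255 241.0097] card [338.6466 241.5518]
```

View pics/fc.png

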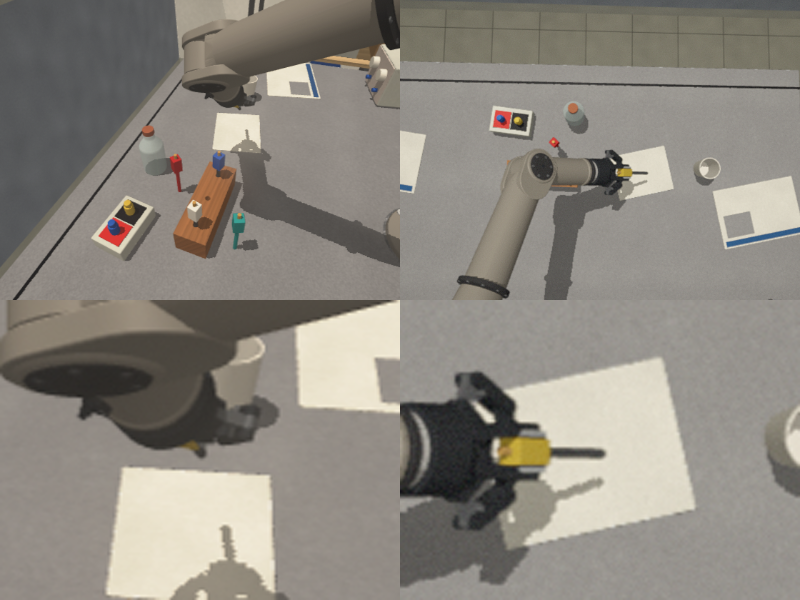

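The tip shows at about (203,153) in the top crop and (200,152) in the side crop. Both were expected at (200,150), so it agrees to about 1 px, with the rod tilted over the card's middle and the bottle and cup untouched.

```bash
python3 -c "
from station import workorder
print(workorder.close_job())"
```

```text
the job is handed in; nothing more can be done
None
```

The yellow plug is in the black (minus) jack, so I drew out the yellow electrode and handed the job in while holding it at 45° with its tip about 10 cm above the card's middle. The white and blue electrodes are still in the rack, and the bottle and cup were not touched.

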